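Make up the hollowing and flattening kits at the plane maker's bench

TASK

Make up the two tool kits from the stock on the bench. Into the red tray lay the long pale plane (wide long bay), the dark grey whetstone (narrow long bay) and the small brass-headed hammer (cross bay); into the green tray lay the short pale plane (wide long bay) and the cream whetstone (narrow long bay). Everything should lie flat on the floor of its bay, right side up and either way round, and the dark plane, the rust-red stone and the marking gauge must stay where they are.

Things in the scene. Friction and masses are not known exactly. Their poses are not given: they have to be found in the camera images.
- tray_green: Kit tray fixed to the bench, green floor, 216 (x) x 146 (y) mm, plywood walls 10 mm high, floor 4 mm thick. Origin: centre of its underside; x away from the robot, y left. Bays (inside x by y, centre, mm, tray axes): WIDE long bay 136 x 70 at x 35, y 33; NARROW long bay 136 x 56 at x 35, y -40; CROSS bay, nearest the robot, 62 x 136 at x -72, y 0. Its cross bay already holds the marking gauge.
- tray_red: Kit tray fixed to the bench, red floor, 216 (x) x 146 (y) mm, plywood walls 10 mm high, floor 4 mm thick. Origin: centre of its underside; x away from the robot, y left. Bays (inside x by y, centre, mm, tray axes): WIDE long bay 136 x 70 at x 35, y 33; NARROW long bay 136 x 56 at x 35, y -40; CROSS bay, nearest the robot, 62 x 136 at x -72, y 0. All its bays are empty at the start.
- plane_long_c (a point): Hand plane of pale wood lying on its sole, a block 110 x 46 x 34 mm (long x, wide y, high z) with a dark steel iron standing about 13 mm above its top near the middle. The point is the centre of the wooden block, half-way up (17 mm above its underside); x along its length, z up. Weighs about 0.2 kg. Goes into the red tray.
- plane_short_c (a point): Hand plane of pale wood lying on its sole, a block 84 x 30 x 30 mm (long x, wide y, high z) with a dark steel iron standing about 13 mm above its top near the middle. The point is the centre of the wooden block, half-way up (15 mm above its underside); x along its length, z up. The small one; its sole is curved up at both ends (flat over the middle 46 mm) and it rests level. About 0.1 kg. Goes into the green tray.
- stone_cream_c (a point): Whetstone, plain cream-yellow bar 90 x 32 x 24 mm (x, y, z), lying flat. The point is its centre, 12 mm above its underside; x along its length, z up. 0.15 kg. Goes into the green tray.
- stone_grey_c (a point): Whetstone, plain dark grey bar 90 x 32 x 24 mm (x, y, z), lying flat. The point is its centre, 12 mm above its underside; x along its length, z up. 0.15 kg. Goes into the red tray.
- hammer_c (a point): Small hammer lying flat, 110 mm long, 0.14 kg: dark wooden handle 16 mm wide (y), 18 high; brass head 20 (x) x 40 (y) x 20 high. The point is on the handle close to the head, near the centre of mass, 10 mm above its underside: grasp here across y. x points to the head (head at x 18 to 38 mm, handle end at x -72, so its mid-length is at x -17). Goes into the red tray.
- plane_dark_c (a point): Hand plane of dark brown wood lying on its sole, a block 110 x 46 x 34 mm (long x, wide y, high z) with a dark steel iron standing about 13 mm above its top near the middle. The point is the centre of the wooden block, half-way up (17 mm above its underside); x along its length, z up. Not wanted in either kit: leave it where it lies.
- stone_rust_c (a point): Whetstone, plain rust-red bar 90 x 32 x 24 mm (x, y, z), lying flat. The point is its centre, 12 mm above its underside; x along its length, z up. At the far side of the bench. Not wanted in either kit: leave it where it lies.
- gauge_c (a point): Marking gauge lying in the green tray's cross bay: pale beam 110 x 18 x 22 mm along its x, dark fence 46 mm wide across it, brass screw on top (32 mm high in all). The point is the middle of the beam, 11 mm above its underside. Already in place: leave it there.
Not all that is in view belongs to the job. What is shaped like the part that bears plane_short_c but blue or purple is not meant.

How it is judged:
At the end, for the whole second after the job is handed in: Each of the five things lies, released and at rest, within the walls of its named bay (point within 16 to 34 mm of the bay centre, as its play allows), flat on the bay floor (3 mm, 0.06 rad); dark plane, rust-red stone and gauge within 20 mm of their starting places (x of plane_long_c in the frame of tray_red between 0.017 and 0.053 m and y of plane_long_c in the frame of tray_red between 0.017 and 0.049 m and z of plane_long_c in the frame of tray_red between 0.018 and 0.024 m and angle between each of plane_long_c, stone_grey_c, hammer_c, plane_short_c, stone_cream_c's own z axis and vertical below 0.06 rad and linear speed of each of plane_long, stone_grey, hammer, plane_short, stone_cream below 0.02 m/s and x of stone_grey_c in the frame of tray_red between 0.007 and 0.063 m and y of stone_grey_c in the frame of tray_red between -0.056 and -0.024 m and z of stone_grey_c in the frame of tray_red between 0.013 and 0.019 m and x of hammer_c in the frame of tray_red between -0.092 and -0.052 m and y of hammer_c in the frame of tray_red between -0.034 and 0.034 m and z of hammer_c in the frame of tray_red between 0.011 and 0.017 m and x of plane_short_c in the frame of tray_green between 0.005 and 0.065 m and y of plane_short_c in the frame of tray_green between 0.009 and 0.057 m and z of plane_short_c in the frame of tray_green between 0.016 and 0.022 m and x of stone_cream_c in the frame of tray_green between 0.007 and 0.063 m and y of stone_cream_c in the frame of tray_green between -0.056 and -0.024 m and z of stone_cream_c in the frame of tray_green between 0.013 and 0.019 m and distance of each of plane_dark_c, stone_rust_c, gauge_c from where it was at the start of the episode below 0.02 m); the robot touches nothing.
It fails at once if the dark plane, the rust-red stone or the marking gauge was shifted by more than 30 mm (distance of any of plane_dark_c, stone_rust_c, gauge_c from where it was at the start of the episode above 0.03 m).
It also fails if it takes over 141 s, if anything falls off the work surface, if the arm or the gripper's body presses on something with over 40 N, if the wrist force passes 120 N, or if a joint passes its speed limit or range.

ROBOT

A 6-joint arm with a two-finger parallel gripper is mounted at the origin on the work surface. World frame = base frame: x ahead of the robot, y to its left, z up, the work surface at z = 0. Lengths are in m, angles in rad, forces in N, time in s.
With the tool pointing down it reaches from about 0.35 to 0.725 m from the base axis. Payload 4.3 kg.
Tool frame: the origin (TCP) lies between the finger pads; the fingertips stand 14 mm ahead of it and the grasp point (between the pads) lies 5 mm behind it; z points along the fingers, y is the line along which they close (so a half turn about z gives the same grasp; the last joint's range is limited). The gripper opens to 85 mm and grips with 20 to 120 N. Pads are 22 mm wide; open, the fingers measure 114 mm over their backs; the gripper's body (76 mm by 85 mm) begins 54 mm behind the grasp point. The pads swing forward as they close: fully open they stand 13 mm farther back than shut.
Start: joints at [-1.397, 0.377, 0.081, 1.274, 0, 1.46], TCP at [0.161, -0.552, 0.245] pointing down, gripper open.
Joint ranges: [-2.72, 2.72], [-0.84, 1.66], [-1.02, 1.22], [-1.77, 2.12], [-1.37, 1.28], [-3.14, 3.14]. Speed limits (rad/s): [2.57, 2.57, 3.14, 3.14, 3.14, 3.14].

INTERFACE

Orientations are given as [roll, pitch, yaw] about the fixed x, y, z axes, in that order (R = Rz(yaw) Ry(pitch) Rx(roll)).
In Python, from plant import status, capture, order gives the robot as it stands. The module is installed in compiled form; this text tells all that it offers.
- The arm moves only by the tool step_arm, never from a script. Its argument "moves" is a list of rows, each a list of 7 numbers: the shift along the world's x, y, z in m, then the turn, a rotation vector about the world's x, y, z in degrees, then the opening, from 0 (shut) to 1 (fully open). A call has 1 to 12 rows; each row shifts and turns the commanded pose from where the row before left it; what a row does not reach is not made up. A row lasts 1/8 s, in which the tool goes at most 62.5 mm and 10.7 degrees, less where a joint would pass 70% of its speed; a pose out of reach is approached as far as the arm can. A call is refused whole if a number of a shift passes 0.0625 or a number of a turn 10.7, either way. A call with a gripper value outside its range is refused whole. The fingers move at their own pace and stop on an object; the grip force is fixed at half the most. Time passes only in rows, so rows that do not move let the fingers close. It gives the time, the measured TCP pose, the force, the opening and the grip force at its end, in the units of the state.
- status.observe(): the state, without advancing time (a new reading comes with each control period).
- capture(name): name is "side" or "top"; returns a dict with "pixels" (384x512x3 uint8, blue, green, red), "mtx" (3x3 intrinsics, pixels), "R" (3x3) and "t" (3): a world point X has camera coordinates R X + t. Camera axes: x right, y down, z forward; pixel columns grow to the right and rows downward; lengths in m; the calibration is good to about 2 mm. A picture is of the moment at which its call begins. There is no depth.
- order.finish_job(): hands the job in; it is judged then, once.
The state is a dict: "time_s": time; "joint_positions": joint angles; "joint_vel": joint speeds; "effort": joint torques, N m; "eef_pos": TCP position; "eef_rot": TCP orientation; "wrist_force": force on the tool from outside, world axes, zero at the start; "wrist_torque": the same for the moment, N m; "grip_width": opening from 0.0 (shut) to 1.0 (fully open); "gripper_force": force on a finger pad.
Only numpy, scipy, OpenCV 4.12 (cv2) and the standard library are available. Lean on these libraries where they do the work, as an engineer would, in place of code of your own. Each camera call takes 0.05 s, during which the arm holds its last target. There are 200 camera calls.

## Working session

There is one attempt and no reset: what is moved stays moved. The work goes in short steps, Python scripts to look and compute and a tool call to move; the robot and the scene stay as the last step left them, time stands still between calls to the robot, and variables do not carry over. Pictures are saved under pics/ and viewed, at most 14 in all, crops included, and the job is handed in when it is done.

Besides the shell and the picture viewer there is one more tool, called after "Emit:" by a JSON object that holds its "name" and its "arguments". step_arm: Moves the arm, as the interface text tells. Its arguments: {"type":"object","properties":{"moves":{"type":"array","items":{"type":"array","items":{"type":"number"}}}},"required":["moves"]}

```bash
mkdir -p pics; cat > h.py <<'E'
import numpy as np, cv2
from plant import status, capture, order
def snap(cam,fn):
    c=capture(cam); cv2.imwrite('pics/'+fn+'.png',c['pixels']); np.savez('pics/'+fn+'.npz',**c); return c
def back(c,uv,z):
    uv=np.atleast_2d(np.array(uv,float)); d=np.linalg.inv(c['mtx'])@np.c_[uv,np.ones(len(uv))].T
    R,t=np.array(c['R']),np.array(c['t']).reshape(3); C=-R.T@t; D=(R.T@d).T
    return C+D*((z-C[2])/D[:,2])[:,None]
def proj(c,X):
    p=(c['mtx']@(c['R']@np.atleast_2d(X).T+np.array(c['t']).reshape(3,1))).T; return p[:,:2]/p[:,2:]
E
python3 - <<'E'
from h import *
for n in('top','side'):
    c=snap(n,n+'0'); print(n,-np.array(c['R']).T@np.array(c['t']).reshape(3))
    cv2.imwrite(f'pics/{n}0b.png',cv2.resize(c['pixels'],(800,600),interpolation=cv2.INTER_CUBIC))
print(status.observe())
E
```

```text
top [ 0.3561577  -0.0140969   1.09987155]
side [0.46766638 0.88661179 0.78556558]
{'time_s': 0.1, 'joint_positions': array([-1.39728698e+00,  3.77996861e-01,  7.97877281e-02,  1.27439925e+00,
       -1.71122775e-05,  1.46049816e+00]), 'joint_vel': array([-0.00060381, -0.00089914,  0.00292021, -0.00097981, -0.00024964,
       -0.00128839]), 'effort': array([ 6.38154997e-04, -4.64694536e+01,  2.70581818e+01,  1.21360345e-02,
       -2.12161494e-04, -1.27002554e-05]), 'eef_pos': array([ 0.16091369, -0.55145162,  0.2444613 ]), 'eef_rot': array([-3.13978973e+00, -1.82452803e-04,  2.83807365e-01]), 'wrist_force': array([-0.71497746, -0.75496693, -0.67611349]), 'wrist_torque': array([ 0.05682511,  0.0052678 , -0.015631  ]), 'gripper_force': 0.0, 'grip_width': 0.9994946948467062}
```

View pics/top0b.png

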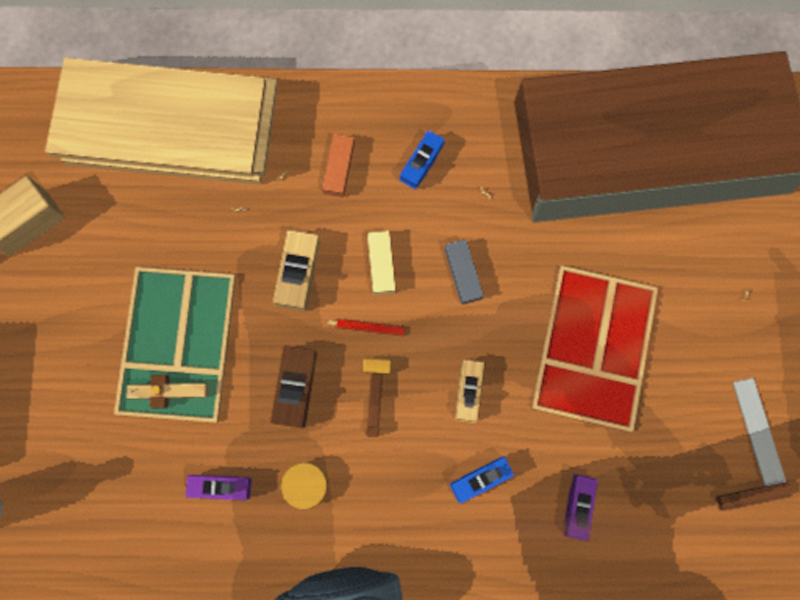

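View pics/side0b.png

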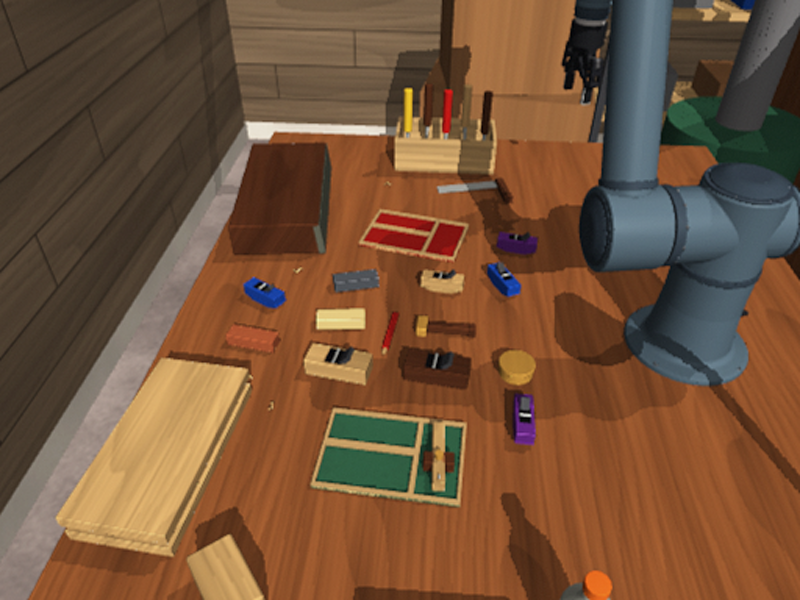

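Seen in the top view at 800x600:
- Long planes: pale at (296,268), dark at (294,386), which must stay.
- Short planes: pale at (470,390). The lookalikes are blue at (423,158) and (482,479), and purple at (218,487) and (580,507).
- Stones: cream at (381,261), grey at (464,271), rust at (338,163), which must stay.
- Hammer at (376,395). The saw at (760,440) and the pencil at (370,327) aren't part of the job.
- Trays: green at (176,345), red at (597,347).

I'm choosing by colour and checking in a close crop.

```bash
python3 - <<'E'
from h import *
im=cv2.imread('pics/top0.png')
cv2.imwrite('pics/cropA.png',cv2.resize(im[140:286,168:324],None,fx=4,fy=4,interpolation=cv2.INTER_CUBIC))
a=im[165:275,70:155];b=im[165:275,335:425]
cv2.imwrite('pics/cropB.png',cv2.resize(np.hstack([a,b]),None,fx=4,fy=4,interpolation=cv2.INTER_CUBIC))
E
```

```text
(no output)
```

View pics/cropA.png

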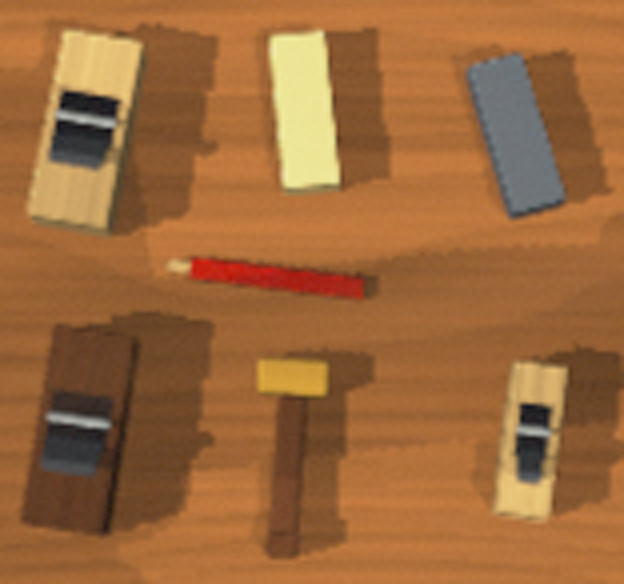

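View pics/cropB.png

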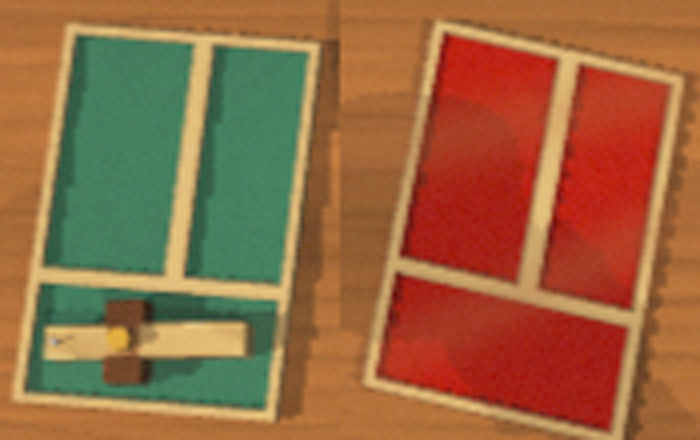

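The crop confirms the choices: pale long plane centred at (87,130), cream stone (305,111), grey stone (516,135), hammer (290,420), pale short plane (531,440), and the dark plane (80,430) to be left. In crop B the green tray spans (68,24) to (275,420), with the gauge in its cross bay. The red tray spans (437,20) to (624,437).

```bash
cat > meas.py <<'E'
from h import *
c=dict(np.load('pics/top0.npz'))
A=(168,140)
def cv(P,off): return (np.array(P,float)+.5)/4-.5+np.array(off)
# corners: far-left, far-right, near-right, near-left
O={'long':([(64,30),(143,40),(110,230),(30,217)],A,.034),'cream':([(269,35),(325,31),(340,187),(285,190)],A,.024),
'grey':([(467,68),(520,53),(565,203),(513,216)],A,.024),'short':([(513,362),(568,367),(547,518),(494,514)],A,.03),
'dark':([(55,325),(137,335),(105,534),(22,520)],A,.034),'green':([(68,24),(320,43),(275,420),(14,400)],(70,165),.012),
'red':([(437-340,20),(684-340,78),(624-340,437),(365-340,385)],(335,165),.012)}
r={}
for n,(P,o,z) in O.items():
    X=back(c,cv(P,o),z)[:,:2]; m=X.mean(0); d=(X[0]+X[1]-X[2]-X[3])/2; w=(X[0]+X[3]-X[1]-X[2])/2
    r[n]=(m,np.degrees(np.arctan2(d[1],d[0]))); print(n,m.round(4),'yaw',r[n][1].round(1),'wyaw',(np.degrees(np.arctan2(w[1],w[0]))-90).round(1),'L',np.linalg.norm(d).round(3),'W',np.linalg.norm(w).round(3))
hd=back(c,cv([(293,378)],A),.02)[0,:2]; e=back(c,cv([(283,545)],A),.018)[0,:2]; d=hd-e
print('hammer len',np.linalg.norm(d)+.01,'yaw',np.degrees(np.arctan2(d[1],d[0])),'pt',hd-.028*d/np.linalg.norm(d))
for tn,lst in {'red':[('long',(.035,.033)),('grey',(.035,-.04)),('hammer',(-.072,-.0))],'green':[('short',(.035,.033)),('cream',(.035,-.04))]}.items():
    m,a=r[tn]; a=np.radians(a); R=np.array([[np.cos(a),-np.sin(a)],[np.sin(a),np.cos(a)]])
    for n,p in lst: print(tn,n,(m+R@p).round(4), 'r',np.linalg.norm(m+R@p).round(3))
    if tn=='red': print('hammer +-17y', (m+R@[-.072,.017]).round(4),(m+R@[-.072,-.017]).round(4))
print(status.observe()['joint_positions'])
E
python3 meas.py
```

```text
long [0.6224 0.1136] yaw -8.3 wyaw -8.2 L 0.111 W 0.045
cream [ 0.6361 -0.0092] yaw 5.7 wyaw 4.0 L 0.092 W 0.032
grey [ 0.6223 -0.1299] yaw 15.7 wyaw 15.5 L 0.091 W 0.031
short [ 0.448  -0.1343] yaw -8.6 wyaw -4.7 L 0.084 W 0.03
dark [0.4538 0.1131] yaw -7.9 wyaw -8.1 L 0.109 W 0.046
green [0.5171 0.2874] yaw -4.2 wyaw -4.2 L 0.215 W 0.145
red [ 0.5138 -0.3224] yaw -13.1 wyaw -12.4 L 0.213 W 0.146
hammer len 0.10210817666750437 yaw -3.140806605073856 pt [ 0.45496442 -0.00174448]
red long [ 0.5554 -0.2981] r 0.63
red grey [ 0.5389 -0.3692] r 0.653
red hammer [ 0.4437 -0.3061] r 0.539
hammer +-17y [ 0.4476 -0.2895] [ 0.4399 -0.3226]
green short [0.5544 0.3177] r 0.639
green cream [0.5491 0.2449] r 0.601
[-1.39728698e+00  3.77996861e-01  7.97877281e-02  1.27439925e+00
 -1.71122775e-05  1.46049816e+00]
```

Emit:
{"name": "step_arm", "arguments": {"moves": [[0.0288,0.0416,-0.0065,0,0,9.7,1],[0.0288,0.0416,-0.0065,0,0,9.7,1],[0.0288,0.0416,-0.0065,0,0,9.7,1],[0.0288,0.0416,-0.0065,0,0,9.7,1],[0.0288,0.0416,-0.0065,0,0,9.7,1],[0.0288,0.0416,-0.0065,0,0,9.7,1],[0.0288,0.0416,-0.0065,0,0,9.7,1],[0.0288,0.0416,-0.0065,0,0,9.7,1],[0.0288,0.0416,-0.0065,0,0,9.7,1],[0.0288,0.0416,-0.0065,0,0,9.7,1],[0.0288,0.0416,-0.0065,0,0,9.7,1],[0.0288,0.0416,-0.0065,0,0,9.7,1]]}}

```text
time_s: 1.6
eef_pos: [0.5071, -0.0513, 0.1668]
eef_rot: [-3.141, -0.0, 2.321]
wrist_force: [-0.3, -1.0, 0.6]
grip_width: 0.999
gripper_force: 0.0
```

Emit:
{"name": "step_arm", "arguments": {"moves": [[0.0288,0.0416,-0.0065,0,0,9.7,1],[0.0288,0.0416,-0.0065,0,0,9.7,1],[0.0288,0.0416,-0.0065,0,0,9.7,1],[0.0288,0.0416,-0.0065,0,0,9.7,1],[0,0,0,0,0,0,1],[0,0,0,0,0,0,1]]}}

```text
time_s: 2.35
eef_pos: [0.6211, 0.1134, 0.1407]
eef_rot: [-3.141, -0.002, 2.992]
wrist_force: [-0.1, -0.1, 0.4]
grip_width: 1.001
gripper_force: 0.0
```

Emit:
{"name": "step_arm", "arguments": {"moves": [[0.001,0,-0.035,0,0,0,1],[0,0,-0.035,0,0,0,1],[0,0,0,0,0,0,1]]}}

```text
time_s: 2.72
eef_pos: [0.6193, 0.112, 0.0688]
eef_rot: [-3.14, -0.007, 2.99]
wrist_force: [-0.2, -0.8, -0.0]
grip_width: 1.003
gripper_force: 0.0
```

```bash
python3 - <<'E'
from h import *
a=snap('top','t1')['pixels'];b=snap('side','s1')['pixels']
a=a[100:230,150:270];b=b[150:280,170:290]
cv2.imwrite('pics/v1.png',cv2.resize(np.hstack([a,b]),None,fx=3.3,fy=3.3,interpolation=cv2.INTER_CUBIC))
E
```

```text
(no output)
```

View pics/v1.png

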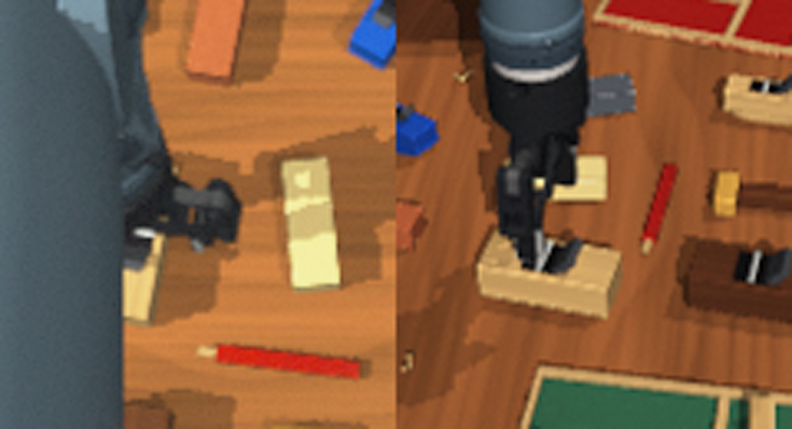

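The picture shows the gripper over the pale long plane, with its fingers near the middle at about (540,200). I'm lowering and closing.

Emit:
{"name": "step_arm", "arguments": {"moves": [[0.001,0.001,-0.02,0,0,0,1],[0,0,-0.02,0,0,0,1],[0,0,0,0,0,0,0.3],[0,0,0,0,0,0,0.3],[0,0,0,0,0,0,0.3],[0,0,0,0,0,0,0.3],[0,0,0,0,0,0,0.3],[0,0,0,0,0,0,0.3]]}}

```text
time_s: 3.82
eef_pos: [0.6257, 0.1147, 0.0338]
eef_rot: [3.141, 0.004, 2.992]
wrist_force: [-0.6, -0.0, 6.8]
grip_width: 0.519
gripper_force: 63.8
```

Emit:
{"name": "step_arm", "arguments": {"moves": [[0,0,0.02,0,0,0,0.3],[0,0,0.04,0,0,0,0.3],[0,0,0.03,0,0,0,0.3],[-0.0067,-0.0413,0,0,0,-0.45,0.3],[-0.0067,-0.0413,0,0,0,-0.45,0.3],[-0.0067,-0.0413,0,0,0,-0.45,0.3],[-0.0067,-0.0413,0,0,0,-0.45,0.3],[-0.0067,-0.0413,0,0,0,-0.45,0.3],[-0.0067,-0.0413,0,0,0,-0.45,0.3],[-0.0067,-0.0413,0,0,0,-0.45,0.3],[-0.0067,-0.0413,0,0,0,-0.45,0.3],[-0.0067,-0.0413,0,0,0,-0.45,0.3]]}}

```text
time_s: 5.32
eef_pos: [0.5631, -0.2585, 0.1217]
eef_rot: [-3.142, 0.0, 2.922]
wrist_force: [0.7, -0.1, -1.5]
grip_width: 0.52
gripper_force: 62.8
```

Emit:
{"name": "step_arm", "arguments": {"moves": [[-0.0067,-0.0413,0,0,0,-0.45,0.3],[0,0,0,0,0,0,0.3],[0,0,0,0,0,0,0.3]]}}

```text
time_s: 5.7
eef_pos: [0.5566, -0.2981, 0.1214]
eef_rot: [3.141, -0.0, 2.914]
wrist_force: [-0.4, -0.7, -0.8]
grip_width: 0.522
gripper_force: 62.8
```

```bash
python3 - <<'E'
from h import *
a=snap('top','t2')['pixels'];b=snap('side','s2')['pixels']
a=a[150:285,310:430];b=b[90:225,190:310]
cv2.imwrite('pics/v2.png',cv2.resize(np.hstack([a,b]),None,fx=3.3,fy=3.3,interpolation=cv2.INTER_CUBIC))
E
```

```text
(no output)
```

View pics/v2.png

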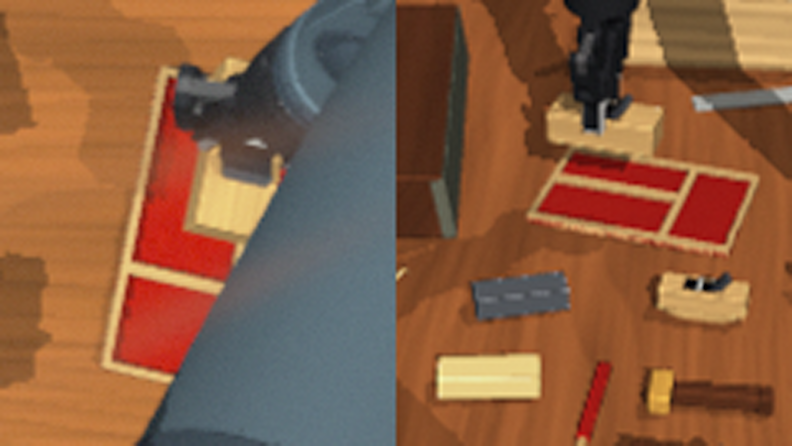

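The plane is held level over the wide bay. I'm lowering it.

Emit:
{"name": "step_arm", "arguments": {"moves": [[0.0015,0,-0.035,0,0,0,0.3],[0,0,-0.03,0,0,0,0.3],[0,0,-0.012,0,0,0,0.3],[0,0,-0.004,0,0,0,0.3],[0,0,-0.003,0,0,0,0.3],[0,0,0,0,0,0,0.3],[0,0,0,0,0,0,0.3]]}}

```text
time_s: 6.68
eef_pos: [0.5588, -0.2988, 0.0382]
eef_rot: [-3.141, 0.001, 2.914]
wrist_force: [-0.2, -0.7, -2.1]
grip_width: 0.52
gripper_force: 62.8
```

Emit:
{"name": "step_arm", "arguments": {"moves": [[0,0,-0.001,0,0,0,0.3],[0,0,-0.001,0,0,0,0.3],[0,0,0,0,0,0,0.75],[0,0,0,0,0,0,0.75],[0,0,0,0,0,0,0.75],[0,0,0.03,0,0,0,0.75],[0,0,0.05,0,0,0,0.75]]}}

```text
time_s: 7.55
eef_pos: [0.5566, -0.2973, 0.1137]
eef_rot: [3.14, -0.005, 2.914]
wrist_force: [0.7, -1.1, -0.4]
grip_width: 0.749
gripper_force: 0.0
```

Emit:
{"name": "step_arm", "arguments": {"moves": [[0.016,0.042,0,0,0,7.2,0.9],[0.016,0.042,0,0,0,7.2,0.9],[0.016,0.042,0,0,0,7.2,0.9],[0.016,0.042,0,0,0,7.2,0.9],[0,0,-0.03,0,0,0,0.9],[0,0,-0.025,0,0,0,0.9],[0,0,0,0,0,0,0.9],[0,0,0,0,0,0,0.9]]}}

```text
time_s: 8.55
eef_pos: [0.6227, -0.1307, 0.0611]
eef_rot: [-3.141, 0.001, -2.867]
wrist_force: [0.3, -0.2, 1.2]
grip_width: 0.901
gripper_force: 0.0
```

```bash
python3 - <<'E'
from h import *
a=snap('top','t3')['pixels'];b=snap('side','s3')['pixels']
a=a[130:265,260:430];b=b[90:225,170:310]
cv2.imwrite('pics/v3.png',cv2.resize(np.hstack([a,b]),None,fx=2.55,fy=2.55,interpolation=cv2.INTER_CUBIC))
E
```

```text
(no output)
```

View pics/v3.png

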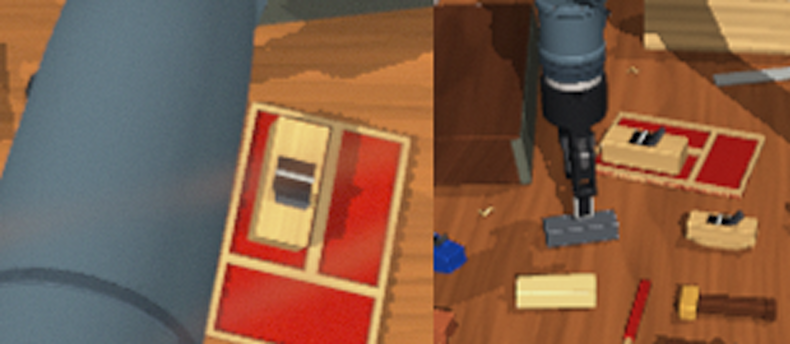

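The plane lies inside the wide bay, centred at about (290,185), and the gripper is centred over the grey stone at (580,228). I'm grasping the stone.

Emit:
{"name": "step_arm", "arguments": {"moves": [[0,0.001,-0.02,0,0,0,0.9],[0,0,-0.019,0,0,0,0.9],[0,0,0,0,0,0,0.2],[0,0,0,0,0,0,0.2],[0,0,0,0,0,0,0.2],[0,0,0,0,0,0,0.2],[0,0,0,0,0,0,0.2],[0,0,0,0,0,0,0.2]]}}

```text
time_s: 9.65
eef_pos: [0.6236, -0.1298, 0.0231]
eef_rot: [-3.14, 0.003, -2.867]
wrist_force: [-0.9, 1.1, 6.7]
grip_width: 0.358
gripper_force: 61.6
```

Emit:
{"name": "step_arm", "arguments": {"moves": [[0,0,0.02,0,0,0,0.2],[0,0,0.04,0,0,0,0.2],[0,0,0.03,0,0,0,0.2],[-0.0139,-0.0398,0,0,0,-4.8,0.2],[-0.0139,-0.0398,0,0,0,-4.8,0.2],[-0.0139,-0.0398,0,0,0,-4.8,0.2],[-0.0139,-0.0398,0,0,0,-4.8,0.2],[-0.0139,-0.0398,0,0,0,-4.8,0.2],[-0.0139,-0.0398,0,0,0,-4.8,0.2],[0,0,-0.03,0,0,0,0.2],[0,0,0,0,0,0,0.2],[0,0,0,0,0,0,0.2]]}}

```text
time_s: 11.15
eef_pos: [0.5389, -0.3677, 0.0817]
eef_rot: [3.141, -0.001, 2.915]
wrist_force: [-0.4, 0.4, -1.6]
grip_width: 0.358
gripper_force: 60.6
```

```bash
python3 - <<'E'
from h import *
a=snap('top','t4')['pixels'];b=snap('side','s4')['pixels']
a=a[140:285,310:440];b=b[90:235,190:320]
cv2.imwrite('pics/v4.png',cv2.resize(np.hstack([a,b]),None,fx=3,fy=3,interpolation=cv2.INTER_CUBIC))
E
```

```text
(no output)
```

View pics/v4.png

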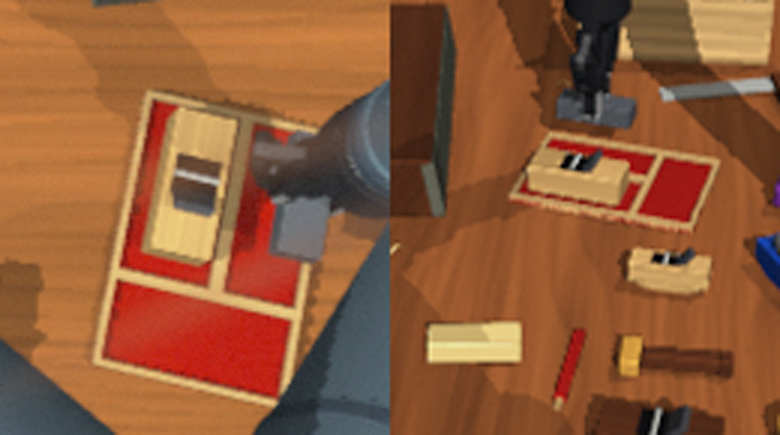

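The stone is held level above the narrow bay; its offset from the bay in the picture is what parallax would give at that height. I'm lowering and releasing.

Emit:
{"name": "step_arm", "arguments": {"moves": [[0.001,-0.0015,-0.03,0,0,0,0.2],[0,0,-0.017,0,0,0,0.2],[0,0,-0.005,0,0,0,0.2],[0,0,-0.002,0,0,0,0.2],[0,0,-0.001,0,0,0,0.2],[0,0,0,0,0,0,0.2],[0,0,0,0,0,0,0.55],[0,0,0,0,0,0,0.55],[0,0,0,0,0,0,0.55]]}}

```text
time_s: 12.38
eef_pos: [0.5401, -0.3699, 0.0266]
eef_rot: [-3.141, 0.001, 2.914]
wrist_force: [0.2, 0.5, -0.7]
grip_width: 0.553
gripper_force: 0.0
```

Emit:
{"name": "step_arm", "arguments": {"moves": [[0,0,0.03,0,0,0,0.55],[0,0,0.06,0,0,0,0.6],[-0.0106,0.046,0,0,0,1.25,0.6],[-0.0106,0.046,0,0,0,1.25,0.6],[-0.0106,0.046,0,0,0,1.25,0.6],[-0.0106,0.046,0,0,0,1.25,0.6],[-0.0106,0.046,0,0,0,1.25,0.6],[-0.0106,0.046,0,0,0,1.25,0.6],[-0.0106,0.046,0,0,0,1.25,0.6],[-0.0106,0.046,-0.03,0,0,1.25,0.6],[0,0,-0.025,0,0,0,0.6],[0,0,0,0,0,0,0.6]]}}

```text
time_s: 13.88
eef_pos: [0.4532, -0.001, 0.0601]
eef_rot: [3.141, -0.004, 3.09]
wrist_force: [0.0, 0.2, 0.6]
grip_width: 0.598
gripper_force: 0.0
```

```bash
python3 - <<'E'
from h import *
a=snap('top','t5')['pixels'];b=snap('side','s5')['pixels']
a=a[150:285,330:430];b=b[110:245,180:320]
cv2.imwrite('pics/v5.png',cv2.resize(np.hstack([a,b]),None,fx=3.3,fy=3.3,interpolation=cv2.INTER_CUBIC))
E
```

```text
(no output)
```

View pics/v5.png

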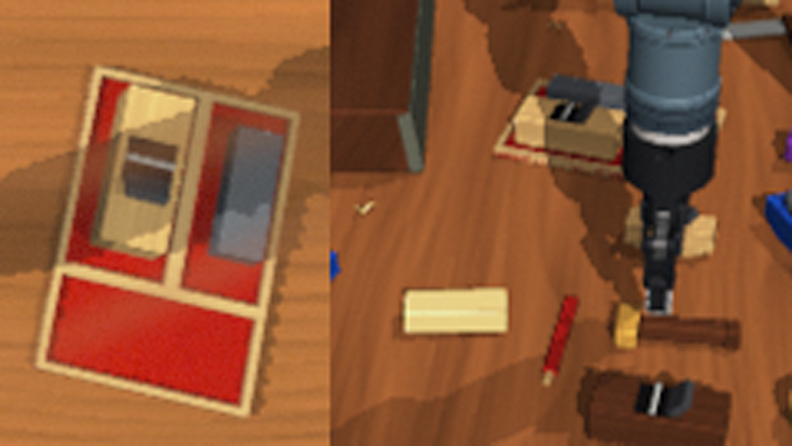

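Both red-tray pieces lie inside their bays: plane at (145,170), stone at (245,200). The gripper is over the hammer handle next to the head, at (660,300). I'm grasping the hammer.

Emit:
{"name": "step_arm", "arguments": {"moves": [[0.0005,0,-0.022,0,0,0,0.6],[0,0,-0.02,0,0,0,0.6],[0,0,0,0,0,0,0],[0,0,0,0,0,0,0],[0,0,0,0,0,0,0],[0,0,0,0,0,0,0],[0,0,0,0,0,0,0]]}}

```text
time_s: 14.85
eef_pos: [0.4568, -0.0021, 0.0207]
eef_rot: [-3.141, 0.003, 3.088]
wrist_force: [-0.8, -0.3, 6.6]
grip_width: 0.166
gripper_force: 61.0
```

Emit:
{"name": "step_arm", "arguments": {"moves": [[0,0,0.02,0,0,0,0],[0,0,0.04,0,0,0,0],[0,0,0.03,0,0,0,0],[-0.0009,-0.036,0,0,0,10,0],[-0.0009,-0.036,0,0,0,10,0],[-0.0009,-0.036,0,0,0,10,0],[-0.0009,-0.036,0,0,0,10,0],[-0.0009,-0.036,0,0,0,10,0],[-0.0009,-0.036,0,0,0,10,0],[-0.0009,-0.036,0,0,0,10,0],[-0.0009,-0.036,0,0,0,10,0],[0,0,-0.03,0,0,0,0]]}}

```text
time_s: 16.35
eef_pos: [0.451, -0.2947, 0.0818]
eef_rot: [-3.134, -0.005, -1.801]
wrist_force: [-0.2, 1.2, -1.8]
grip_width: 0.165
gripper_force: 60.0
```

Emit:
{"name": "step_arm", "arguments": {"moves": [[0,0,0,0,0,0,0],[0,0,0,0,0,0,0]]}}

```text
time_s: 16.6
eef_pos: [0.4484, -0.2893, 0.0799]
eef_rot: [3.141, 0.0, -1.798]
wrist_force: [0.1, -0.5, -1.2]
grip_width: 0.167
gripper_force: 59.9
```

```bash
python3 - <<'E'
from h import *
a=snap('top','t6')['pixels'];b=snap('side','s6')['pixels']
a=a[150:285,310:430];b=b[90:225,200:320]
cv2.imwrite('pics/v6.png',cv2.resize(np.hstack([a,b]),None,fx=3.3,fy=3.3,interpolation=cv2.INTER_CUBIC))
E
```

```text
(no output)
```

View pics/v6.png

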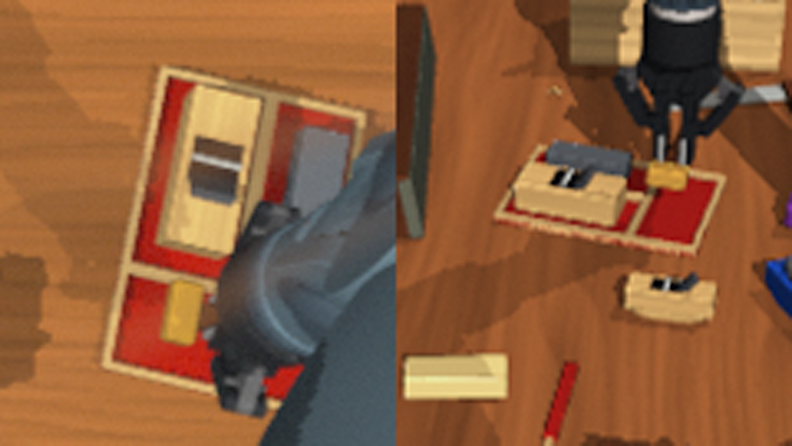

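The hammer is over the cross bay with its head at (180,310), to the left. I'm lowering it.

Emit:
{"name": "step_arm", "arguments": {"moves": [[0,0,-0.03,0,0,0,0],[0,0,-0.017,0,0,0,0],[0,0,-0.005,0,0,0,0],[0,0,-0.002,0,0,0,0],[0,0,-0.002,0,0,0,0],[0,0,0,0,0,0,0],[0,0,0,0,0,0,0.35],[0,0,0,0,0,0,0.35],[0,0,0,0,0,0,0.35]]}}

```text
time_s: 17.82
eef_pos: [0.4485, -0.2898, 0.0233]
eef_rot: [-3.142, -0.0, -1.798]
wrist_force: [0.8, -0.0, -0.5]
grip_width: 0.347
gripper_force: 0.0
```

Emit:
{"name": "step_arm", "arguments": {"moves": [[0,0,0.03,0,0,0,0.35],[0,0,0.06,0,0,0,0.5],[0,0.0194,0,0,0,-10.6,0.7],[0,0.0194,0,0,0,-10.6,0.7],[0,0.0194,0,0,0,-10.6,0.7],[0,0.0194,0,0,0,-10.6,0.7],[0,0.0194,0,0,0,-10.6,0.7],[0,0.0194,0,0,0,-10.6,0.7],[0,0.0194,0,0,0,-10.6,0.7],[0,0.0194,0,0,0,-10.6,0.7],[0,0,-0.04,0,0,0,0.7],[0,0,0,0,0,0,0.7]]}}

```text
time_s: 19.32
eef_pos: [0.4458, -0.1332, 0.0713]
eef_rot: [3.14, -0.006, 3.005]
wrist_force: [-0.0, 0.3, -0.3]
grip_width: 0.696
gripper_force: 0.0
```

```bash
python3 - <<'E'
from h import *
a=snap('top','t7')['pixels'];b=snap('side','s7')['pixels']
a=a[150:285,280:430];b=b[90:225,200:320]
cv2.imwrite('pics/v7.png',cv2.resize(np.hstack([a,b]),None,fx=2.9,fy=2.9,interpolation=cv2.INTER_CUBIC))
E
```

```text
(no output)
```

View pics/v7.png

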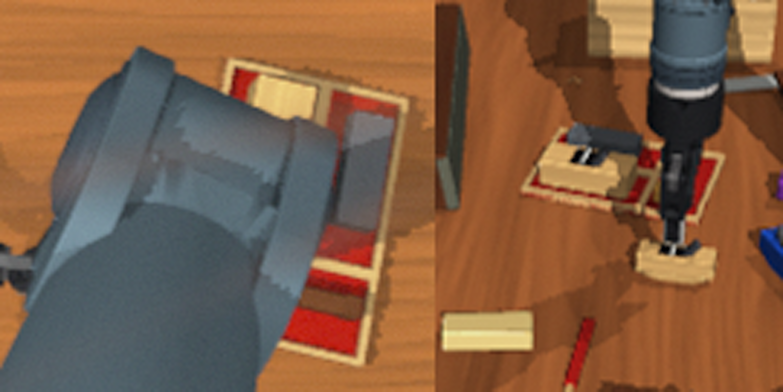

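The gripper is over the short pale plane's middle at (675,260), and the hammer handle is visible in the cross bay. I'm grasping the plane.

Emit:
{"name": "step_arm", "arguments": {"moves": [[0.0005,0,-0.025,0,0,0,0.7],[0,0,-0.024,0,0,0,0.7],[0,0,0,0,0,0,0.15],[0,0,0,0,0,0,0.15],[0,0,0,0,0,0,0.15],[0,0,0,0,0,0,0.15],[0,0,0,0,0,0,0.15],[0,0,0,0,0,0,0.15]]}}

```text
time_s: 20.42
eef_pos: [0.4501, -0.1352, 0.0257]
eef_rot: [-3.141, 0.003, 3.005]
wrist_force: [-0.5, -0.4, 6.4]
grip_width: 0.342
gripper_force: 60.0
```

Emit:
{"name": "step_arm", "arguments": {"moves": [[0,0,0.02,0,0,0,0.15],[0,0,0.05,0,0,0,0.15],[0,0,0.03,0,0,0,0.15],[0.01075,0.0452,0,0,0,0.36,0.15],[0.01075,0.0452,0,0,0,0.36,0.15],[0.01075,0.0452,0,0,0,0.36,0.15],[0.01075,0.0452,0,0,0,0.36,0.15],[0.01075,0.0452,0,0,0,0.36,0.15],[0.01075,0.0452,0,0,0,0.36,0.15],[0.01075,0.0452,0,0,0,0.36,0.15],[0.01075,0.0452,0,0,0,0.36,0.15],[0.01075,0.0452,0,0,0,0.36,0.15]]}}

```text
time_s: 21.92
eef_pos: [0.5458, 0.2738, 0.1246]
eef_rot: [3.142, 0.0, 3.062]
wrist_force: [0.4, -0.2, -0.7]
grip_width: 0.334
gripper_force: 59.6
```

Emit:
{"name": "step_arm", "arguments": {"moves": [[0.01075,0.0452,0,0,0,0.36,0.15],[0,0,-0.03,0,0,0,0.15],[0,0,0,0,0,0,0.15],[0,0,0,0,0,0,0.15]]}}

```text
time_s: 22.42
eef_pos: [0.5562, 0.317, 0.0949]
eef_rot: [-3.141, -0.0, 3.067]
wrist_force: [-0.2, -0.1, -0.7]
grip_width: 0.334
gripper_force: 59.7
```

```bash
python3 - <<'E'
from h import *
a=snap('top','t8')['pixels'];b=snap('side','s8')['pixels']
a=a[150:285,60:180];b=b[210:345,180:320]
cv2.imwrite('pics/v8.png',cv2.resize(np.hstack([a,b]),None,fx=3,fy=3,interpolation=cv2.INTER_CUBIC))
E
```

```text
(no output)
```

View pics/v8.png

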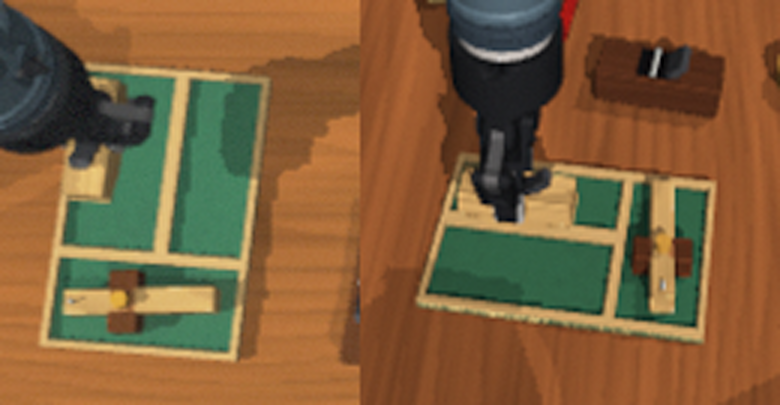

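The short plane is level above the wide bay, with its outward shift matching the height. I'm lowering it.

Emit:
{"name": "step_arm", "arguments": {"moves": [[0,0,-0.03,0,0,0,0.15],[0,0,-0.025,0,0,0,0.15],[0,0,-0.006,0,0,0,0.15],[0,0,-0.003,0,0,0,0.15],[0,0,-0.002,0,0,0,0.15],[0,0,0,0,0,0,0.15],[0,0,0,0,0,0,0.5],[0,0,0,0,0,0,0.5],[0,0,0,0,0,0,0.5]]}}

```text
time_s: 23.65
eef_pos: [0.5563, 0.3175, 0.0283]
eef_rot: [3.141, -0.0, 3.068]
wrist_force: [-0.0, 1.1, -0.3]
grip_width: 0.497
gripper_force: 0.0
```

Emit:
{"name": "step_arm", "arguments": {"moves": [[0,0,0.03,0,0,0,0.5],[0,0,0.06,0,0,0,0.7],[0.0114,-0.0466,0,0,0,1.4,0.9],[0.0114,-0.0466,0,0,0,1.4,0.9],[0.0114,-0.0466,0,0,0,1.4,0.9],[0.0114,-0.0466,0,0,0,1.4,0.9],[0.0114,-0.0466,0,0,0,1.4,0.9],[0.0114,-0.0466,0,0,0,1.4,0.9],[0.0114,-0.0466,0,0,0,1.4,0.9],[0,0,-0.058,0,0,0,0.9],[0,0,0,0,0,0,0.9],[0,0,0,0,0,0,0.9]]}}

```text
time_s: 25.15
eef_pos: [0.6363, -0.0083, 0.0613]
eef_rot: [3.141, 0.0, -3.044]
wrist_force: [1.3, 0.1, 0.4]
grip_width: 0.9
gripper_force: 0.0
```

```bash
python3 - <<'E'
from h import *
a=snap('side','s9')['pixels'];b=snap('top','t9')['pixels']
cv2.imwrite('pics/v9.png',cv2.resize(np.hstack([a[170:350,140:340],b[150:330,60:200]]),None,fx=2.3,fy=2.3,interpolation=cv2.INTER_CUBIC))
E
```

```text
(no output)
```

View pics/v9.png

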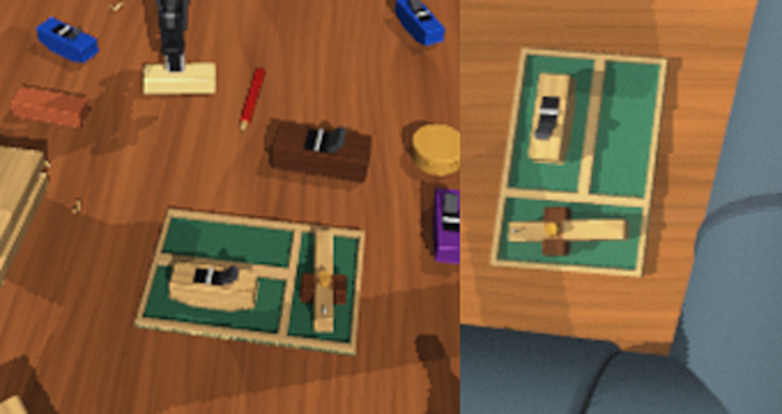

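The short plane lies in the green wide bay at (548,118), and the gripper is centred over the cream stone at (178,75).

Emit:
{"name": "step_arm", "arguments": {"moves": [[0,-0.001,-0.02,0,0,0,0.9],[0,0,-0.019,0,0,0,0.9],[0,0,0,0,0,0,0.2],[0,0,0,0,0,0,0.2],[0,0,0,0,0,0,0.2],[0,0,0,0,0,0,0.2],[0,0,0,0,0,0,0.2],[0,0,0,0,0,0,0.2]]}}

```text
time_s: 26.25
eef_pos: [0.6379, -0.0096, 0.0235]
eef_rot: [-3.142, 0.004, -3.044]
wrist_force: [-1.2, 1.4, 6.7]
grip_width: 0.355
gripper_force: 61.6
```

Emit:
{"name": "step_arm", "arguments": {"moves": [[0,0,0.02,0,0,0,0.2],[0,0,0.04,0,0,0,0.2],[0,0,0.03,0,0,0,0.2],[-0.0143,0.0423,0,0,0,-1.63,0.2],[-0.0143,0.0423,0,0,0,-1.63,0.2],[-0.0143,0.0423,0,0,0,-1.63,0.2],[-0.0143,0.0423,0,0,0,-1.63,0.2],[-0.0143,0.0423,0,0,0,-1.63,0.2],[-0.0143,0.0423,0,0,0,-1.63,0.2],[0,0,-0.03,0,0,0,0.2],[0,0,0,0,0,0,0.2],[0,0,0,0,0,0,0.2]]}}

```text
time_s: 27.75
eef_pos: [0.5506, 0.2436, 0.0819]
eef_rot: [-3.141, -0.0, 3.067]
wrist_force: [-0.5, -1.3, -1.6]
grip_width: 0.354
gripper_force: 60.5
```

Emit:
{"name": "step_arm", "arguments": {"moves": [[0,0.001,-0.03,0,0,0,0.2],[0,0,-0.017,0,0,0,0.2],[0,0,-0.005,0,0,0,0.2],[0,0,-0.002,0,0,0,0.2],[0,0,-0.001,0,0,0,0.2],[0,0,0,0,0,0,0.2],[0,0,0,0,0,0,0.55],[0,0,0,0,0,0,0.55],[0,0,0,0,0,0,0.55],[0,0,0.03,0,0,0,0.55],[0,0,0.06,0,0,0,0.55],[0,0,0.06,0,0,0,0.55]]}}

```text
time_s: 29.25
eef_pos: [0.5499, 0.245, 0.1774]
eef_rot: [-3.141, -0.001, 3.068]
wrist_force: [0.7, 0.2, -0.5]
grip_width: 0.549
gripper_force: 0.0
```

Emit:
{"name": "step_arm", "arguments": {"moves": [[-0.02,-0.05,0.02,0,0,0,0.55],[-0.02,-0.05,0.02,0,0,0,0.55],[-0.02,-0.05,0,0,0,0,0.55],[-0.02,-0.05,0,0,0,0,0.55],[-0.02,-0.05,0,0,0,0,0.55],[0,0,0,0,0,0,0.55],[0,0,0,0,0,0,0.55]]}}

```text
time_s: 30.12
eef_pos: [0.4507, -0.0047, 0.2165]
eef_rot: [3.141, 0.001, 3.068]
wrist_force: [-0.6, 0.3, -0.6]
grip_width: 0.552
gripper_force: 0.0
```

```bash
python3 - <<'E'
from h import *
a=snap('top','t10')['pixels'];b=snap('side','s10')['pixels']
t=np.hstack([a[160:280,65:165],a[160:280,335:435]]); s=np.hstack([b[250:330,190:310],b[120:200,220:300]])
t=cv2.resize(t,None,fx=3,fy=3,interpolation=cv2.INTER_CUBIC); s=cv2.resize(s,None,fx=3,fy=3,interpolation=cv2.INTER_CUBIC)
cv2.imwrite('pics/v10.png',np.vstack([t,s]))
E
```

```text
(no output)
```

View pics/v10.png

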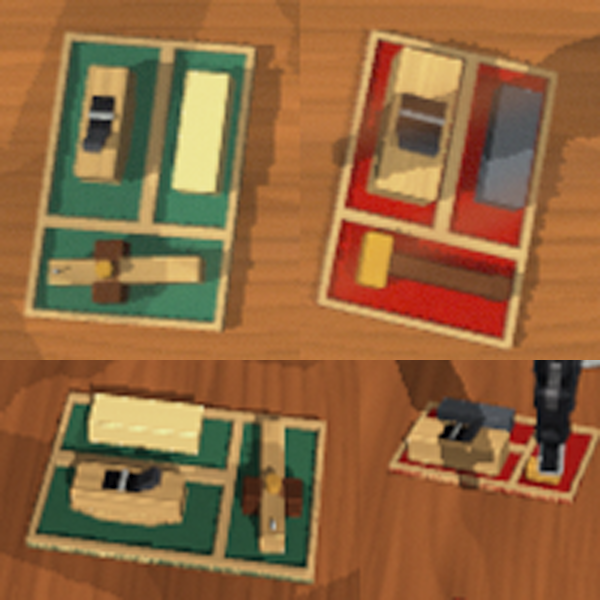

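All five pieces lie in their bays and the gauge hasn't moved. I'll do one numeric check before handing in.

```bash
python3 - <<'E'
import io,contextlib
with contextlib.redirect_stdout(io.StringIO()):
    from meas import *
def T(P,z,t,off):
    X=back(c,(np.array(P,float)+.5)/3-.5+np.array(off),z)[:,:2].mean(0); m,a=r[t]; a=np.radians(a)
    return (np.array([[np.cos(a),np.sin(a)],[-np.sin(a),np.cos(a)]])@(X-m)).round(4)
R=(235,160);G=(65,160)
print('long',T([(398,47),(463,57),(435,203),(370,190)],.038,'red',R),'grey',T([(497,85),(547,90),(523,210),(477,201)],.028,'red',R))
print('hammer head',T([(363,232),(393,234),(388,288),(358,286)],.024,'red',R))
print('short',T([(90,66),(130,69),(118,181),(77,178)],.034,'green',G),'cream',T([(185,70),(229,75),(216,194),(172,190)],.028,'green',G))
E
```

```text
long [0.0359 0.032 ] grey [ 0.0378 -0.0424]
hammer head [-0.0688  0.0402]
short [0.0363 0.0273] cream [ 0.0362 -0.0433]
```

```bash
python3 -c "
from plant import order; print(order.finish_job())"
```

```text
the job is handed in; nothing more can be done
None
```

I laid all five pieces in their bays and handed the job in at about 30 s of the 141 s. My last camera check put each one well inside its limits; the hand-in gave no verdict. I didn't touch the dark plane, rust-red stone or gauge.

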